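# Set the ratchet bottle stand to its fourth notch and load it

## Robot

A 7-joint arm with a two-finger parallel gripper is mounted at the origin on a cart in front of the work surface, level with it; the furniture and walls round the work are solid. World frame = base frame: x ahead of the robot, y to its left, z up, the work surface at z = 0. Lengths are in m, angles in rad, forces in N, time in s.
With the tool pointing down it reaches from about 0.425 to 1.025 m from the base axis. Payload 9.4 kg.
Tool frame: the origin (TCP) lies midway between the tips of the shut fingers; the grasp point (between the pads) lies 19 mm behind it; z points along the fingers, y is the line along which they close (so a half turn about z gives the same grasp; the last joint's range is limited). The gripper opens to 85 mm and grips with 20 to 120 N. Pads are 22 mm wide; open, the fingers measure 114 mm over their backs; the gripper's body (76 mm by 85 mm) begins 54 mm behind the grasp point. The pads swing forward as they close: fully open they stand 13 mm farther back than shut.
Start: joints at [1.135, 0.599, -0.003, 1.599, 0.002, 0.943, -0.08], TCP at [0.255, -0.679, 0.231] pointing down, gripper open.
Joint ranges: [-2.57, 2.57], [-0.35, 1.97], [-1.29, 1.29], [0.11, 2.56], [-1.05, 4.19], [0.11, 1.86], [-2.63, 2.63]. Speed limits (rad/s): [2.22, 2.22, 3.01, 3.01, 3.14, 3.14, 3.14].

## Interface

Orientations are given as a rotation vector (axis times angle).
In Python, from workcell import * gives the robot as it stands. The module is installed in compiled form; this text tells all that it offers.
- The arm moves only by the shell command python3 -m inch 'ROWS' [FORCE]. ROWS is JSON, a list of rows, each a list of 5 numbers: the closure in counts, from 0 (fully open) to 255 (shut), then the shift along the tool's x, y, z in mm, then the turn about the tool's z in degrees. A call has 1 to 5 rows; each row is the pose to reach, as a shift and turn from the pose commanded when the call began, along the tool's axes at that moment; what a row does not reach only later rows make up. A row lasts 1/8 s, in which the tool goes at most 62.5 mm and 10.7 degrees, less where a joint would pass 70% of its speed; a pose out of reach is approached as far as the arm can. A call with a gripper value outside its range is refused whole. The fingers move at their own pace and stop on an object; FORCE is the grip in N (left out, the last holds). Time passes only in rows, so rows that repeat a pose let the fingers close. It gives the time, the measured TCP pose, the force, the opening and the grip force at its end, in the units of the state.
- read_state(): the state, without advancing time (a new reading comes with each control period).
- grab_frame(name): name is "scene" or "top" or "wrist"; returns a dict with "image" (420x560x3 uint8, red, green, blue), "fov_y" (degrees; the focal length in pixels is half the picture's height over the tangent of half this angle, whatever the lens; pixels are square), "cx", "cy" (the principal point, pixels), "k1" (the pictures are not rectified: a ray, as slopes to the right and down, at radius r is drawn at 1 + k1 r^2 times it, then the intrinsics apply), "rvec" (rotation vector, rad) and "tvec" (3), from world to camera coordinates, as OpenCV has them. Camera axes: x right, y down, z forward; pixel columns grow to the right and rows downward; lengths in m; the calibration is good to about 2 mm. A picture is of the moment at which its call begins. There is no depth.
- job_done(): hands the job in; it is judged then, once.
The state is a dict: "time_s": time; "joints": joint angles; "qvel": joint speeds; "effort": joint torques, N m; "tcp_pos": TCP position; "orientation": TCP orientation; "contact_force": force on the tool from outside, world axes, zero at the start; "wrist_torque": the same for the moment, N m; "gripper_width": finger opening in m; "gripper_force": force on a finger pad.
Only numpy, scipy, OpenCV 4.12 (cv2) and the standard library are available. Lean on these libraries where they do the work, as an engineer would, in place of code of your own. Each camera call takes 0.05 s, during which the arm holds its last target. There are 200 camera calls.

## Task

Set the ratchet stand for the feed bottle: grip its plate by the long edges, pull the column up from the bottom until the pawl has clicked exactly four times, then, with the plate still empty, push it lightly down until the tooth bears firmly on the pawl. Then set the small reagent bottle (not the tall one) gently upright on the middle of the plate. Do not ram the pawl, lift, tip or shove the stand, or disturb the other things on the bench.

Things in the scene. Friction and masses are not known exactly. Their poses are not given: they have to be found in the camera images.
- stand: Ratchet bottle stand: grey cast foot 124 x 112 x 14 mm, loose on rubber feet (2.6 kg), square tower 40 mm wide up to 124 mm. Origin: middle of the underside; x runs front to back, z up. On the front (-x) a block with the spring pawl and a round knob, 52 mm out, 60 to 105 mm up, set at a height that differs from stand to stand. The knob jumps out 3 mm and snaps back at each click.
- column: Column with its plate, sliding only up and down in the tower. Plate 92 mm long (stand's x), 64 mm wide (y; grip across this width at mid-length, tower 22 mm in from each edge), 12 mm thick. Origin: centre of the plate, half-way through its thickness, 136 to 140 mm above the bench at the start (down). Six teeth 8 mm apart; first click after 6 to 44 mm of lift, stop 80 mm above the bottom.
- plate_top (a point): Middle of the plate's top, 6 mm above the column's origin. Feel of the ratchet: pulling up takes about 6 N, rising to 12 to 16 N as a tooth forces the pawl out, then drops at once by 6 N or more: the click. Only upward moves pass. The bush holds the column where it is let go, up to 3 mm above its seat; push down 4 to 15 N until it stops hard and the tooth bears. Over 25 N harms the pawl.
- bottle_center (a point): Small reagent bottle, clear glass with screw cap: body 58 mm in diameter up to 80 mm height, then a shoulder and a cap 32 mm wide; 125 mm tall in all, 0.2 to 0.35 kg. The point lies on its axis, half-way up, 62.5 mm above its underside; z is its axis. Grip it round the body about 75 mm above its underside.
- small_bottle: The same small reagent bottle; origin in the middle of its underside.
- large_bottle: Bystander: the tall reagent bottle of dark glass, 72 mm in diameter, 160 mm tall, loose. The two bottles may stand in either of two places right of the stand. Origin: middle of its underside.
- beaker: Bystander: open glass beaker, 73 mm wide, 94 mm tall, behind the stand. Origin: middle of its underside.
- timer: Bystander: flat bench timer, 62 x 68 x 22 mm, in front. Origin: middle of its underside.
- wash_bottle: Bystander: squeeze wash bottle with bent spout, 214 mm tall, at the right. Origin: middle of its underside.
- petri_dish: Bystander: flat glass dish, 91 mm wide, 16 mm high, at the front left. Origin: middle of its underside.

How it is judged:
By the outcome, as a careful person would: the job done as asked, in the order asked, and still so for the second after the job is handed in, with the robot touching nothing.
It also fails if it takes over 72 s, if anything falls off the work surface, if the arm or the gripper's body presses on something with over 40 N, if the wrist force passes 120 N, or if a joint passes its speed limit or range.

## Working session

There is one attempt and no reset: what is moved stays moved. The work goes in short steps, Python scripts to look and compute and a shell command to move; the robot and the scene stay as the last step left them, time stands still between calls to the robot, and variables do not carry over. Pictures are saved under pics/ and viewed, at most 10 in all, crops included, and the job is handed in when it is done.

```bash
mkdir -p pics; cat > h.py <<'E'
from workcell import *
import numpy as np, cv2
def cam(n,save=None):
    f=grab_frame(n)
    if save: cv2.imwrite('pics/'+save,cv2.cvtColor(f['image'],cv2.COLOR_RGB2BGR))
    return f
def ray(f,u,v):
    fl=210/np.tan(np.radians(f['fov_y'])/2)
    d=np.array([(u-f['cx'])/fl,(v-f['cy'])/fl]); p=d.copy()
    for _ in range(30): p=d/(1+f['k1']*(p@p))
    R=cv2.Rodrigues(np.array(f['rvec'],float))[0]; t=np.array(f['tvec'],float).ravel()
    return -R.T@t, R.T@np.array([p[0],p[1],1])
def onz(f,u,v,z):
    c,d=ray(f,u,v); return c+d*(z-c[2])/d[2]
def proj(f,P):
    fl=210/np.tan(np.radians(f['fov_y'])/2)
    R=cv2.Rodrigues(np.array(f['rvec'],float))[0]; q=R@np.array(P,float)+np.array(f['tvec'],float).ravel()
    p=q[:2]/q[2]; p=p*(1+f['k1']*(p@p)); return p*fl+[f['cx'],f['cy']]
E
python3 - <<'E'
from h import *
import pickle
fs={n:cam(n,n+'0.png') for n in('scene','top')}
pickle.dump(fs,open('f0.pkl','wb'))
s=read_state();print(s['tcp_pos'],s['orientation'],s['contact_force'],s['gripper_width'])
for n,f in fs.items(): print(n,ray(f,280,210),f['fov_y'],f['k1'])
E
```

```text
[ 0.25441466 -0.67844167  0.23050927] [-3.08984436e+00 -5.60393565e-01  5.83278110e-04] [ 0.17099489 -0.92605444  0.41957651] 0.0851883858229869
scene (array([-0.39133184,  0.56737754,  0.61033439]), array([ 0.75013465, -0.50569643, -0.42647562])) 49.40818980808811 -0.08128739727242446
top (array([ 0.22906604, -0.06683435,  1.63039612]), array([ 0.18412318, -0.03543705, -0.98261539])) 50.44845201664112 -0.007355359069570972
```

View pics/scene0.png

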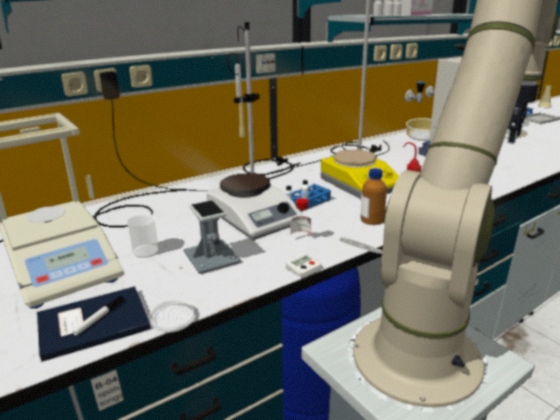

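View pics/top0.png

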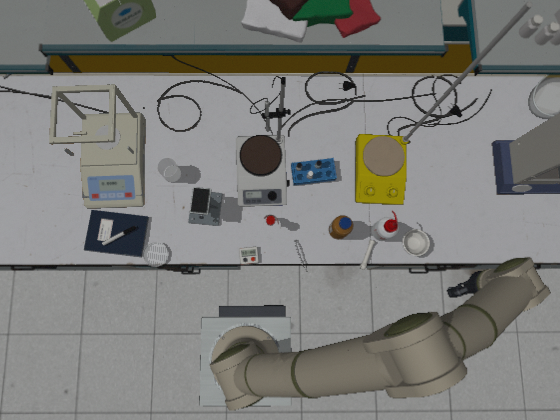

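The scene view shows the stand at about (210,235), the beaker at (143,235), the small clear bottle at (301,220), the timer at (304,264) and the dark bottle at (374,200). In the top view, the plate is at (202,201), the foot at (206,208), the small bottle's red cap at (271,220), the tall bottle at (341,227) and the timer at (249,256).

```bash
python3 - <<'E'
from h import *
a=cv2.imread('pics/top0.png')[165:275,150:300]; b=cv2.imread('pics/scene0.png')[180:285,180:330]
a=cv2.resize(a,None,fx=5,fy=5,interpolation=cv2.INTER_CUBIC);b=cv2.resize(b,None,fx=5,fy=5,interpolation=cv2.INTER_CUBIC)
cv2.imwrite('pics/ca.png',a);cv2.imwrite('pics/cb.png',b)
E
```

```text
(no output)
```

View pics/ca.png

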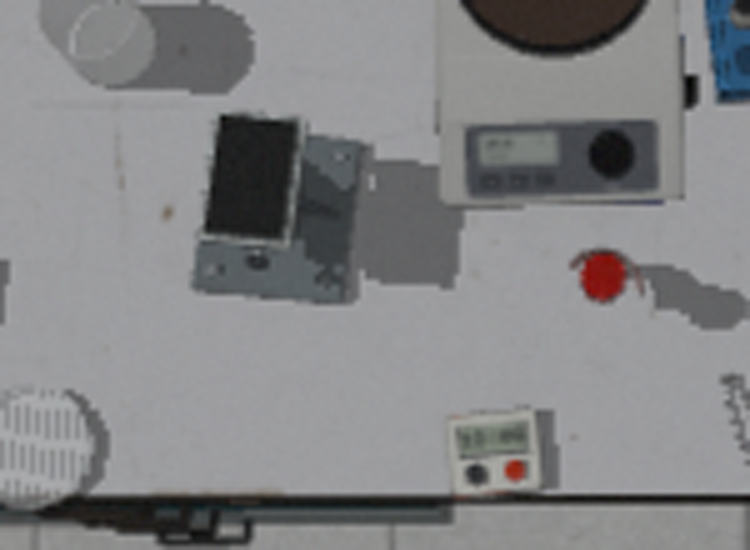

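View pics/cb.png

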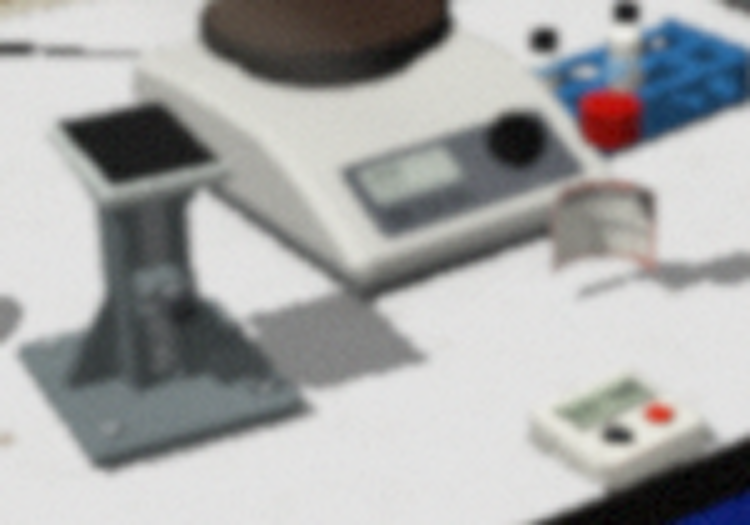

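In the enlarged top crop, the plate corners are at (219,113), (302,120), (292,244) and (203,238), and the red cap of the small bottle is at (604,276). The scene crop shows the pawl knob facing the robot and the cap at about (611,118).

```bash
python3 - <<'E'
from h import *
import pickle
fs=pickle.load(open('f0.pkl','rb'));f=fs['top'];g=fs['scene']
T=lambda u,v,z:onz(f,150+u/5-.4,165+v/5-.4,z)
S=lambda u,v,z:onz(g,180+u/5-.4,180+v/5-.4,z)
P=[T(*p,.144) for p in[(219,113),(302,120),(292,244),(203,238)]]
print(np.round(P,4),np.mean(P,0))
d=P[0]+P[1]-P[2]-P[3];print('yaw long',np.degrees(np.arctan2(d[1],d[0])))
Q=[S(*p,.144) for p in[(58,123),(160,102),(228,165),(112,187)]]
print(np.round(Q,4),np.mean(Q,0))
print('cap',T(604,276,.125),S(611,98,.125))
for n,p in dict(foot=[(308,133),(372,143),(355,304),(190,290)]).items(): print(np.round([T(*q,.014) for q in p],3))
print('timer',T(495,450,.022),'beaker',T(115,45,.094),'big',onz(f,345,223,.16))
s=read_state()
R=cv2.Rodrigues(s['orientation'])[0];print(R)
E
```

```text
[[0.5876 0.1752 0.144 ]
 [0.5825 0.1184 0.144 ]
 [0.4964 0.1234 0.144 ]
 [0.5006 0.1837 0.144 ]] [0.5417815  0.15016623 0.144     ]
yaw long -4.431985242893997
[[0.5853 0.1741 0.144 ]
 [0.5787 0.1212 0.144 ]
 [0.493  0.1282 0.144 ]
 [0.5036 0.1836 0.144 ]] [0.54015793 0.15177973 0.144     ]
cap [ 0.47709808 -0.08797426  0.125     ] [ 0.48377336 -0.09198333  0.125     ]
[[0.604 0.13  0.014]
 [0.596 0.082 0.014]
 [0.475 0.093 0.014]
 [0.486 0.214 0.014]]
timer [ 0.36724234 -0.01031559  0.022     ] beaker [0.64943904 0.25864687 0.094     ] big [ 0.45992063 -0.33687546  0.16      ]
[[ 9.36307589e-01  3.51180485e-01 -6.04858414e-04]
 [ 3.51180983e-01 -9.36306759e-01  1.25333827e-03]
 [-1.26185079e-04 -1.38592491e-03 -9.99999032e-01]]
```

```bash
python3 -m inch '[[0,0,0,-60,0],[0,0,0,-100,0],[0,38,-46,-100,0],[0,76,-92,-100,0],[0,114,-138,-100,0]]' 40
python3 -m inch '[[0,38,-46,0,0],[0,76,-92,0,0],[0,114,-138,0,0],[0,152,-184,0,0],[0,190,-230,0,0]]'
```

```text
time_s: 0.72
tcp_pos: [0.3132, -0.5076, 0.331]
orientation: [-3.091, -0.56, 0.0]
contact_force: [1.8, -0.0, -0.5]
gripper_width: 0.0854
gripper_force: 0.0
time_s: 1.35
tcp_pos: [0.4102, -0.2256, 0.3313]
orientation: [3.091, 0.56, 0.0]
contact_force: [1.0, 0.3, -0.5]
gripper_width: 0.0857
gripper_force: 0.0
```

```bash
python3 -m inch '[[0,38,-46,0,0],[0,76,-92,0,0],[0,114,-138,0,0],[0,152,-184,0,0],[0,190,-230,0,0]]'
python3 -m inch '[[0,38,-46,0,0],[0,66,-77,0,8],[0,66,-77,0,18],[0,66,-77,0,25],[0,66,-77,0,25]]'
python3 - <<'E'
from h import *
f=cam('wrist','w1.png')
s=read_state();R=cv2.Rodrigues(s['orientation'])[0]
import pickle;pickle.dump(f,open('w1.pkl','wb'))
print(s['tcp_pos'],R[:,0],s['contact_force'])
print(proj(f,[.541,.151,.144]))
E
```

```text
time_s: 1.98
tcp_pos: [0.5074, 0.0562, 0.3312]
orientation: [3.091, 0.56, -0.0]
contact_force: [1.3, -0.9, -0.1]
gripper_width: 0.0853
gripper_force: 0.0
time_s: 2.6
tcp_pos: [0.5416, 0.15, 0.3309]
orientation: [3.139, -0.12, -0.001]
contact_force: [-0.0, -0.4, 0.7]
gripper_width: 0.0854
gripper_force: 0.0
[0.54168171 0.14988325 0.33101973] [ 9.97220481e-01 -7.45057276e-02 -4.57388539e-04] [ 0.2987883  -0.55181604  0.29960691]
[279.74636538 185.694789  ]
```

View pics/w1.png

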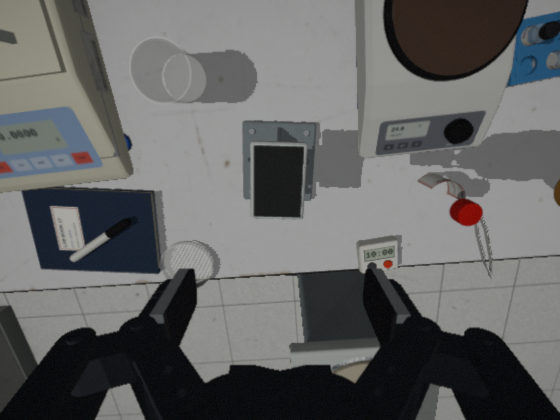

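From above, the wrist view shows the plate with corners at about (253,142), (309,143), (304,219) and (252,218), and the red cap at (467,212).

```bash
python3 - <<'E'
from h import *
import pickle
f=pickle.load(open('w1.pkl','rb'))
P=np.array([onz(f,*p,.144) for p in[(252.5,141.5),(309,143),(304,219),(251.5,217)]])
print(P.round(4),P.mean(0))
print(np.degrees([np.arctan2(*(P[0]-P[3])[1::-1]),np.arctan2(*(P[1]-P[2])[1::-1]),np.arctan2(*(P[0]-P[1])[1::-1])-np.pi/2]))
F=np.array([onz(f,*p,.014) for p in[(243,121),(318,121)]]);print(F,np.degrees(np.arctan2(*(F[0]-F[1])[1::-1])-np.pi/2))
print('cap',onz(f,466,212,.125))
# subpixel rect of dark plate top
im=f['image'][125:235,235:325].astype(int).sum(2)
m=(im<150).astype(np.uint8); n,l,st,c=cv2.connectedComponentsWithStats(m); i=1+st[1:,4].argmax()
ys,xs=np.where(l==i); 
W=np.array([onz(f,x+235,y+125,.144)[:2] for x,y in zip(xs,ys)]).astype(np.float32)*1000
print(cv2.minAreaRect(W),W.mean(0),st[i])
# cap red centroid
r=f['image'].astype(int);m=(r[...,0]>120)&(r[...,1]<60);m[:,:430]=0;m[:,500:]=0;ys,xs=np.where(m);print(xs.mean(),ys.mean(),xs.min(),xs.max(),ys.min(),ys.max())
E
```

```text
[[0.593  0.1769 0.144 ]
 [0.5867 0.1153 0.144 ]
 [0.4978 0.1252 0.144 ]
 [0.5052 0.1876 0.144 ]] [0.54568442 0.15125428 0.144     ]
[-6.88717342 -6.34616195 -5.8764074 ]
[[0.61060749 0.2006894  0.014     ]
 [0.60204291 0.08892398 0.014     ]] -4.382010551790313
cap [ 0.48414618 -0.08013473  0.125     ]
((544.98046875, 152.6566162109375), (52.81371307373047, 81.8593978881836), 84.04462432861328) [546.62524 152.781  ] [  20   21   48   71 3252]
469.9593908629442 214.43401015228426 459 481 204 225
```

```bash
python3 -m inch '[[0,3,-2,50,1.7],[0,3,-2,100,1.7],[0,3,-2,150,1.7],[0,3,-2,180,1.7],[0,3,-2,180,1.7]]' 20
python3 -m inch '[[0,0,0,20,0],[0,0,0,39,0],[40,0,0,39,0],[40,0,0,39,0],[40,0,0,39,0]]'
python3 - <<'E'
from h import *
f=cam('wrist','w2.png')
s=read_state();R=cv2.Rodrigues(s['orientation'])[0]
import pickle;pickle.dump(f,open('w2.pkl','wb'))
print(s['tcp_pos'],np.degrees(np.arctan2(R[1,0],R[0,0])),s['contact_force'],s['gripper_width'])
E
```

```text
time_s: 3.28
tcp_pos: [0.5438, 0.151, 0.1494]
orientation: [3.136, -0.165, -0.007]
contact_force: [-0.1, -0.3, -0.4]
gripper_width: 0.0852
gripper_force: 0.0
time_s: 3.9
tcp_pos: [0.5457, 0.1518, 0.1135]
orientation: [-3.136, 0.168, -0.003]
contact_force: [-0.2, 0.2, 0.1]
gripper_width: 0.0721
gripper_force: 0.0
[0.54552461 0.15167935 0.11327435] -6.13897447156406 [0.1020669  0.430748   0.08301221] 0.07215081966676055
```

View pics/w2.png

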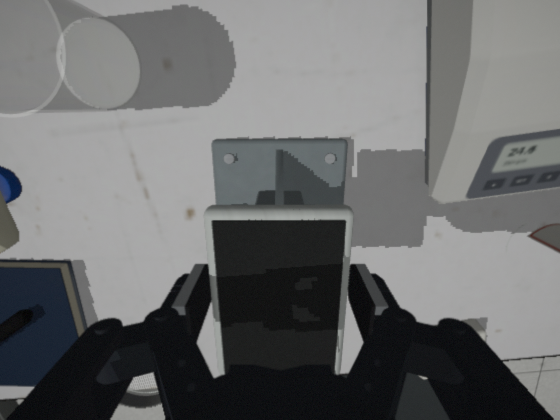

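The plate lies between the pads: its edges are at columns 206 and 353, the pads at 209 and 349, and everything is centred and parallel. Closing gently.

```bash
python3 -m inch '[[56,0,0,0,0],[60,0,0,0,0],[62,0,0,0,0],[64,0,0,0,0],[64,0,0,0,0]]' 20
python3 -m inch '[[70,0,0,0,0],[76,0,0,0,0],[90,0,0,0,0],[90,0,0,0,0],[90,0,0,0,0]]' 20
```

```text
time_s: 4.58
tcp_pos: [0.5452, 0.1522, 0.1124]
orientation: [-3.136, 0.167, -0.001]
contact_force: [0.7, 4.4, 0.9]
gripper_width: 0.0638
gripper_force: 1.8
time_s: 5.2
tcp_pos: [0.5452, 0.1522, 0.1124]
orientation: [-3.136, 0.167, -0.001]
contact_force: [0.3, 4.9, 1.1]
gripper_width: 0.0638
gripper_force: 23.8
```

```bash
g(){ python3 -c "
import sys
for l in sys.stdin:
    if 'tcp_pos' in l: z=l.split(',')[-1].strip(' ]\n')
    if 'contact' in l: print(z,l.split('[')[1].strip(' ]\n'),end=' | ')
    if 'width' in l: w=l.split()[-1]
    if 'gripper_force' in l: print(w,l.split()[-1])
"; }; declare -f g > g.sh
{ python3 -m inch '[[120,0,-0.7,0,0],[120,0,-0.7,0,0]]' 60
python3 -m inch '[[120,0,0,-1,0]]'
python3 -m inch '[[120,0,0,-1,0]]'
python3 -m inch '[[120,0,0,-1,0]]'
python3 -m inch '[[120,0,0,-1,0]]'
python3 -m inch '[[120,0,0,-1,0]]'
python3 -m inch '[[120,0,0,-1,0]]'; } | g
```

```text
0.1123 0.9, 3.4, 0.8 | 0.0631 68.8
0.1129 2.4, 3.9, -6.4 | 0.0628 68.0
0.114 1.7, 3.0, -6.3 | 0.063 68.0
0.1151 2.5, 3.7, -5.9 | 0.0626 68.0
0.1162 3.1, 3.3, -6.0 | 0.0626 68.0
0.1173 3.1, 3.2, -5.8 | 0.0629 68.0
0.1183 3.3, 3.5, -6.2 | 0.063 68.0
```

```bash
. ./g.sh
{ python3 -m inch '[[120,0,0,-1,0]]'
python3 -m inch '[[120,0,0,-1,0]]'
python3 -m inch '[[120,0,0,-1,0]]'
python3 -m inch '[[120,0,0,-1,0]]'
python3 -m inch '[[120,0,0,-1,0]]'
python3 -m inch '[[120,0,0,-1,0]]'
python3 -m inch '[[120,0,0,-1,0]]'
python3 -m inch '[[120,0,0,-1,0]]'
python3 -m inch '[[120,0,0,-1,0]]'
python3 -m inch '[[120,0,0,-1,0]]'
python3 -m inch '[[120,0,0,-1,0]]'
python3 -m inch '[[120,0,0,-1,0]]'; } | g
```

```text
0.1193 3.4, 3.6, -5.4 | 0.0632 68.0
0.1203 3.6, 3.9, -5.7 | 0.063 68.0
0.1213 3.3, 3.4, -6.5 | 0.063 68.0
0.1223 3.9, 3.2, -5.8 | 0.0627 68.0
0.1233 3.8, 3.2, -5.7 | 0.0631 68.0
0.1241 4.6, 3.4, -13.4 | 0.0629 68.4
0.1248 5.4, 3.5, -14.9 | 0.0625 68.9
0.1256 5.4, 3.5, -15.7 | 0.063 69.2
0.1263 5.0, 3.0, -16.8 | 0.0627 70.0
0.128 2.3, 1.1, -5.4 | 0.0631 71.4
0.1293 3.7, 1.6, -7.1 | 0.0625 71.3
0.1304 2.1, 1.2, -5.8 | 0.0629 71.3
```

```bash
. ./g.sh
{ python3 -m inch '[[120,0,0,-1,0]]'
python3 -m inch '[[120,0,0,-1,0]]'
python3 -m inch '[[120,0,0,-1,0]]'
python3 -m inch '[[120,0,0,-1,0]]'
python3 -m inch '[[120,0,0,-1,0]]'
python3 -m inch '[[120,0,0,-1,0]]'
python3 -m inch '[[120,0,0,-1,0]]'
python3 -m inch '[[120,0,0,-1,0]]'
python3 -m inch '[[120,0,0,-1,0]]'
python3 -m inch '[[120,0,0,-1,0]]'
python3 -m inch '[[120,0,0,-1,0]]'
python3 -m inch '[[120,0,0,-1,0]]'
python3 -m inch '[[120,0,0,-1,0]]'
python3 -m inch '[[120,0,0,-1,0]]'; } | g
```

```text
0.1314 2.9, 1.7, -6.9 | 0.0626 71.2
0.1321 4.0, 1.1, -13.0 | 0.0632 70.6
0.1328 3.7, 1.4, -15.3 | 0.0627 70.3
0.1337 4.5, 1.3, -16.7 | 0.0627 70.1
0.1349 1.2, -0.1, -8.9 | 0.0624 71.0
0.1366 1.6, -0.7, -6.5 | 0.0624 71.5
0.1377 1.6, -0.2, -6.0 | 0.0627 71.4
0.1386 0.9, -0.9, -6.5 | 0.0627 71.4
0.1394 0.7, -1.2, -5.8 | 0.0629 71.4
0.1402 2.7, -1.8, -12.1 | 0.0626 70.9
0.1408 4.3, -0.5, -14.7 | 0.0627 70.6
0.1417 4.0, -0.1, -16.8 | 0.063 70.4
0.1429 -0.4, -1.2, -7.0 | 0.0626 71.5
0.1447 1.1, -2.4, -6.6 | 0.0624 71.5
```

Three clicks so far (near 0.127, 0.135 and 0.143). Now the fourth, which should come near 0.151.

```bash
. ./g.sh
{ python3 -m inch '[[120,0,0,-1,0]]'
python3 -m inch '[[120,0,0,-1,0]]'
python3 -m inch '[[120,0,0,-1,0]]'
python3 -m inch '[[120,0,0,-1,0]]'
python3 -m inch '[[120,0,0,-1,0]]'
python3 -m inch '[[120,0,0,-1,0]]'
python3 -m inch '[[120,0,0,-0.5,0]]'
python3 -m inch '[[120,0,0,0,0]]'; } | g
```

```text
0.1457 0.8, -3.4, -5.2 | 0.063 71.5
0.1466 0.8, -3.2, -5.0 | 0.0631 71.5
0.1475 -0.2, -4.0, -5.5 | 0.0627 71.5
0.1481 2.5, -1.9, -11.8 | 0.0628 70.9
0.1488 2.6, -2.7, -14.7 | 0.0626 70.6
0.1497 3.2, -3.3, -16.8 | 0.063 70.3
0.1504 2.8, -3.8, -15.5 | 0.0629 70.4
0.1508 1.5, -4.1, -8.5 | 0.0633 71.2
```

```bash
. ./g.sh
{ python3 -m inch '[[120,0,0,-0.7,0]]'
python3 -m inch '[[120,0,0,0,0]]'; } | g
```

```text
0.1519 -0.7, -4.8, -4.1 | 0.0628 71.7
0.152 -1.5, -4.0, -1.3 | 0.0626 71.9
```

```bash
. ./g.sh
{ python3 -m inch '[[120,0,0,0.5,0]]'
python3 -m inch '[[120,0,0,0.5,0]]'
python3 -m inch '[[120,0,0,0.4,0]]'
python3 -m inch '[[120,0,0,0.3,0]]'; } | g
```

```text
0.1519 -4.9, -6.4, 5.5 | 0.0631 72.7
0.1518 -5.4, -5.9, 11.0 | 0.0626 73.2
0.1518 -6.5, -6.7, 13.2 | 0.0627 73.6
0.1517 -6.5, -7.2, 16.7 | 0.0627 73.8
```

```bash
. ./g.sh
{ python3 -m inch '[[120,-0.4,0.5,-0.6,0]]'
python3 -m inch '[[120,0,0,-0.3,0]]'
python3 -m inch '[[120,0,0,0,0]]'; } | g
python3 - <<'E'
from h import *
f=cam('scene')['image'][150:270,160:270]
cv2.imwrite('pics/s3.png',cv2.cvtColor(cv2.resize(f,None,fx=5,fy=5,interpolation=cv2.INTER_CUBIC),cv2.COLOR_RGB2BGR))
E
```

```text
0.1519 -1.2, -3.7, 0.7 | 0.0634 72.3
0.1519 -2.1, -3.8, 4.4 | 0.0626 72.8
0.1519 -2.9, -3.6, 8.2 | 0.0629 73.1
```

View pics/s3.png

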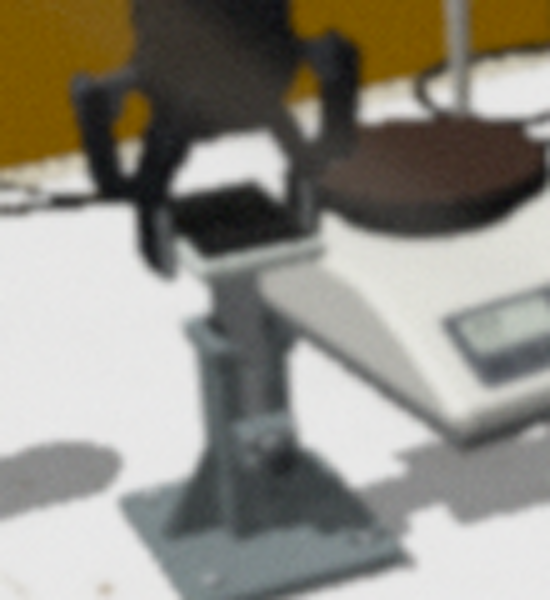

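The column is raised with the gripper on the plate, and the knob at about (270,445) is snapped in. The tooth bears at about 17 N without moving, so I release.

```bash
. ./g.sh
{ python3 -m inch '[[120,-0.2,0.3,-0.6,0]]'
python3 -m inch '[[60,0,0,0,0],[40,0,0,0,0],[0,0,0,0,0],[0,0,0,0,0],[0,0,0,0,0]]' 20
python3 -m inch '[[0,0,0,-30,0],[0,0,0,-80,0],[0,0,0,-130,0],[0,0,0,-170,0],[0,0,0,-170,0]]'; } | g
python3 - <<'E'
from h import *
import pickle
f=cam('wrist','w4.png');pickle.dump(f,open('w4.pkl','wb'))
s=read_state();R=cv2.Rodrigues(s['orientation'])[0]
print(s['tcp_pos'],R[:,0],s['time_s'],s['contact_force'])
E
```

```text
0.152 0.0, -1.7, -1.4 | 0.063 72.0
0.1512 1.4, -0.5, 0.2 | 0.0852 0.0
0.3245 -0.7, 0.3, -1.1 | 0.0855 0.0
[0.54480256 0.15166255 0.32245446] [ 0.994234   -0.10720343  0.00248634] 13.05 [ 0.29823234  0.41408993 -1.52842114]
```

View pics/w4.png

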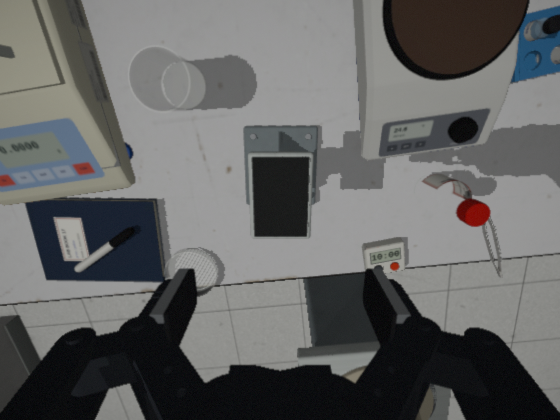

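The raised plate's corners are at (250,151), (312,153), (310,238) and (249,237). The stand hasn't moved, and the cap is at (473,213). Moving above the bottle.

```bash
. ./g.sh
{ python3 -m inch '[[0,-8,50,0,0],[0,-16,100,0,0],[0,-24,150,0,0],[0,-32,200,0,0],[0,-37,242,0,0]]' 
python3 -m inch '[[0,0,0,0,0],[0,0,0,0,0]]'; } | g
python3 - <<'E'
from h import *
import pickle
f=pickle.load(open('w4.pkl','rb'))
for z in(.181,.185):
  P=np.array([onz(f,*p,z) for p in[(250,151),(312,153),(310,238.5),(249,237.5)]]);print(P.round(4),P.mean(0))
print('cap',onz(f,474,212.5,.125))
f=cam('wrist','w5.png');pickle.dump(f,open('w5.pkl','wb'))
r=f['image'].astype(int);m=((r[...,0]>110)&(r[...,1]<70)&(r[...,2]<70)).astype(np.uint8)
n,l,st,c=cv2.connectedComponentsWithStats(m)
for i in range(1,n):
  if st[i,4]>60: print(st[i],c[i],onz(f,*c[i],.125))
s=read_state();R=cv2.Rodrigues(s['orientation'])[0]
print(s['tcp_pos'],R[:,0],s['time_s'])
E
```

```text
0.3199 1.0, -0.0, -0.1 | 0.0855 0.0
0.3204 0.7, 1.4, 0.5 | 0.0852 0.0
[[0.5945 0.177  0.181 ]
 [0.5862 0.1179 0.181 ]
 [0.4964 0.1265 0.181 ]
 [0.5045 0.1908 0.181 ]] [0.54538209 0.15306995 0.181     ]
[[0.595  0.1766 0.185 ]
 [0.5868 0.1183 0.185 ]
 [0.4983 0.1268 0.185 ]
 [0.5062 0.1902 0.185 ]] [0.5465631 0.15294   0.185    ]
cap [ 0.4836778  -0.08100532  0.125     ]
[270 172  26  25 497] [282.17706237 184.1167002 ] [ 0.48009824 -0.08610332  0.125     ]
[ 0.48173906 -0.08403534  0.3205655 ] [ 0.99439522 -0.10572042 -0.00115448] 13.975
```

View pics/w5.png

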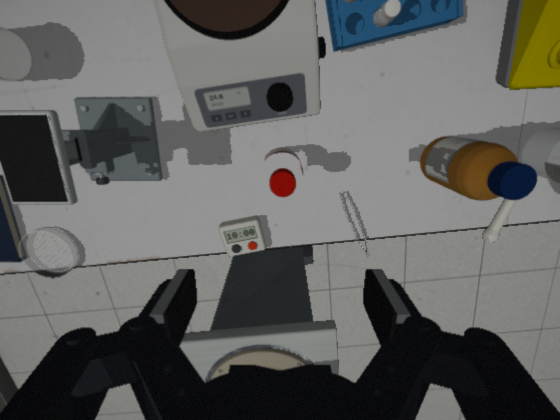

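The red cap is at (283,183), nearly on the tool's centre line (column 280). The tall bottle at (490,170) and the timer at (241,236) are well clear. Descending.

```bash
. ./g.sh
{ python3 -m inch '[[0,-1,1.5,50,0],[0,-1,1.5,100,0],[0,-1,1.5,150,0],[0,-1,1.5,195,0],[0,-1,1.5,220,0]]' 
python3 -m inch '[[0,0,0,20,0],[0,0,0,36,0],[0,0,0,44,0],[0,0,0,44,0],[0,0,0,44,0]]'; } | g
python3 - <<'E'
from h import *
f=cam('wrist','w6.png')
s=read_state();R=cv2.Rodrigues(s['orientation'])[0]
print(s['tcp_pos'],R[:,2],s['time_s'])
E
```

```text
0.0988 0.4, 0.0, 0.4 | 0.0852 0.0
0.0577 -0.7, -0.2, 0.2 | 0.0855 0.0
[ 0.48087776 -0.08634785  0.05778461] [ 7.92027237e-04 -1.47167977e-05 -9.99999686e-01] 15.275
```

View pics/w6.png

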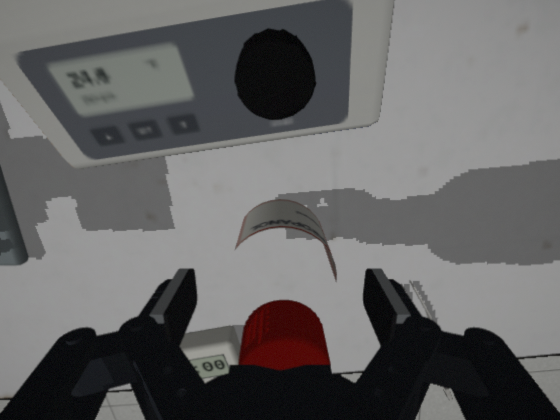

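The bottle is between the pads. The cap is centred at about column 284 and the pads at 280, so I shift about 2 mm and close slowly.

```bash
. ./g.sh
{ python3 -m inch '[[40,0,1.8,1,0],[60,0,1.8,1,0],[70,0,1.8,1,0],[76,0,1.8,1,0],[80,0,1.8,1,0]]' 20
python3 -m inch '[[84,0,0,0,0],[88,0,0,0,0],[100,0,0,0,0],[110,0,0,0,0],[110,0,0,0,0]]' 35
python3 -m inch '[[110,0,0,-1,0],[110,0,0,-3,0],[110,0,0,-5,0],[110,0,0,-5,0]]'; } | g
```

```text
0.0563 0.1, -0.0, -0.9 | 0.0587 0.1
0.0566 0.1, 3.9, 6.5 | 0.0552 35.7
0.0613 0.6, -0.7, -2.5 | 0.0557 37.6
```

```bash
python3 - <<'E'
from h import *
f=cam('wrist');s=read_state();print(s['tcp_pos'],s['contact_force'],s['wrist_torque'],s['gripper_width'],s['time_s'])
print('cam',ray(f,280,210))
def red(im):
    r=im.astype(int);m=(r[...,0]>90)&(r[...,1]<50)&(r[...,2]<60);m[:290]=0;ys,xs=np.where(m)
    return [(y,xs[ys==y].min(),xs[ys==y].max()) for y in range(ys.min(),ys.max()+1,6)]
print(red(f['image']));old=cv2.imread('pics/w6.png')[...,::-1];print(red(old))
x,y,_=s['tcp_pos'];dz=.005
for z in(.095,.1,.11,.125): print(z,onz(f,284,red(f['image'])[0][0],z+dz), proj(f,[x,y,z+dz]),proj(f,[x+.016,y,z+dz]))
g=cam('scene');r=g['image'].astype(int);m=((r[...,0]>110)&(r[...,1]<70)&(r[...,2]<70)).astype(np.uint8)
n,l,st,c=cv2.connectedComponentsWithStats(m)
for i in range(1,n):
  if st[i,4]>15: print(st[i],c[i])
print(proj(g,[x,y,.13]),proj(g,[x,y,.105]))
E
```

```text
[ 0.48037972 -0.08838007  0.06127852] [-0.18154569  0.10048412 -3.29322732] [0.02989797 0.00282824 0.01079561] 0.05568312260064878 17.075
cam (array([ 0.56546251, -0.0964691 ,  0.20385433]), array([-0.32965063,  0.0345598 , -0.94347229]))Traceback (most recent call last):
  File "<stdin>", line 7, in <module>
  File "<stdin>", line 6, in red
    return umr_minimum(a, axis, None, out, keepdims, initial, where)
ValueError: zero-size array to reduction operation minimum which has no identity
```

```bash
python3 - <<'E'
from h import *
f=cam('wrist');s=read_state()
def red(im):
    r=im.astype(int);m=((r[...,0]>90)&(r[...,1]<50)&(r[...,2]<60)).astype(np.uint8);m[:280]=0
    n,l,st,c=cv2.connectedComponentsWithStats(m);i=1+st[1:,4].argmax();return st[i],c[i]
a=red(f['image']);print(a);old=cv2.imread('pics/w6.png')[...,::-1];print(red(old))
x,y,_=s['tcp_pos'];dz=.005
for z in(.095,.1,.11,.125): print(z,onz(f,a[1][0],a[0][1],z+dz), proj(f,[x,y,z+dz]),proj(f,[x+.016,y,z+dz]))
g=cam('scene');r=g['image'].astype(int);m=((r[...,0]>100)&(r[...,1]<70)&(r[...,2]<70)).astype(np.uint8)
n,l,st,c=cv2.connectedComponentsWithStats(m)
for i in range(1,n):
  if st[i,4]>10: print(st[i],c[i])
print(proj(g,[x,y,.13]),proj(g,[x,y,.105]))
E
```

```text
Traceback (most recent call last):
ValueError: attempt to get argmax of an empty sequence
```

```bash
python3 - <<'E'
from h import *
f=cam('wrist','w7.png')
for n,im in(('new',f['image']),('old',cv2.imread('pics/w6.png')[...,::-1])):
    r=im.astype(int);m=((r[...,0]>2*r[...,1]+15)&(r[...,0]>2*r[...,2]+15)).astype(np.uint8)
    k,l,st,c=cv2.connectedComponentsWithStats(m)
    print(n,[(st[i].tolist(),c[i].round(0).tolist()) for i in range(1,k) if st[i,4]>15])
    print(r[330,200:370:12].tolist())
E
```

```text
new [([236, 302, 91, 69, 4786], [280.0, 338.0])]
[[10, 13, 13], [17, 19, 21], [90, 90, 87], [103, 103, 103], [62, 9, 9], [63, 11, 10], [61, 6, 6], [62, 6, 4], [62, 9, 10], [62, 7, 4], [85, 60, 59], [157, 158, 156], [8, 8, 7], [11, 15, 15], [12, 12, 17]]
old [([239, 301, 91, 69, 4845], [283.0, 337.0])]
[[119, 119, 118], [85, 86, 80], [86, 86, 82], [97, 97, 97], [76, 7, 1], [81, 6, 4], [57, 8, 3], [58, 7, 10], [59, 5, 1], [59, 8, 10], [60, 8, 8], [153, 153, 152], [152, 151, 151], [151, 151, 151], [151, 151, 150]]
```

```bash
python3 - <<'E'
from h import *
f=cam('wrist');s=read_state();x,y,z0=s['tcp_pos']
for z in(.095,.1,.125):
  print(z,onz(f,281,302,z+.005)-[x,y,0], onz(f,236,345,z+.005)-onz(f,327,345,z+.005))
print(s['tcp_pos'],s['contact_force'],s['wrist_torque'],s['gripper_force'])
E
```

```text
0.095 [ 0.00820701 -0.00033006  0.1       ] [0.00434135 0.04026797 0.        ]
0.1 [ 0.0119144  -0.00070365  0.105     ] [0.00413208 0.0383269  0.        ]
0.125 [ 0.03045133 -0.00257163  0.13      ] [0.00308574 0.02862157 0.        ]
[ 0.48033671 -0.08830069  0.06120358] [-0.70503899 -0.11609853 -3.16322576] [ 0.00049233 -0.03511634 -0.0345072 ] 37.59358327835798
```

```bash
. ./g.sh
{ python3 -m inch '[[110,0,0,-30,0],[110,0,0,-70,0],[110,0,0,-120,0],[110,0,0,-170,0],[110,0,0,-200,0]]'
python3 -m inch '[[110,0,0,-20,0],[110,3,-20,-20,0],[110,8,-50,-20,0],[110,13,-85,-20,0],[110,19,-120,-20,0]]'
python3 -m inch '[[110,5,-35,0,0],[110,11,-70,0,0],[110,16,-100,0,0],[110,19,-119,0,0],[110,20,-126,0,0]]'
python3 -m inch '[[110,0,0,0,0],[110,0,0,0,0],[110,0,0,0,0],[110,0,0,0,0]]'; } | g
python3 - <<'E'
from h import *
s=read_state();R=cv2.Rodrigues(s['orientation'])[0]
d=np.array([.545,.152,.25])-s['tcp_pos'];print(s['tcp_pos'],(R.T@d*1000).round(1),np.degrees(np.arctan2(R[1,0],R[0,0])),R[:,2],s['time_s'],s['contact_force'])
f=cam('wrist','w8.png')
r=f['image'].astype(int);m=((r[...,0]>2*r[...,1]+15)&(r[...,0]>2*r[...,2]+15)).astype(np.uint8)
k,l,st,c=cv2.connectedComponentsWithStats(m);print([st[i].tolist() for i in range(1,k) if st[i,4]>300])
E
```

```text
0.2637 0.5, 0.3, -3.0 | 0.0554 39.2
0.281 0.0, -0.4, -3.6 | 0.0556 39.2
0.2809 0.8, -0.6, -3.5 | 0.0554 39.2
0.2813 -0.7, -0.7, -3.1 | 0.0552 39.2
[0.54548802 0.15160003 0.28133494] [-0.5 -0.3 31.3] -6.182500815643882 [ 7.51483691e-05 -1.30461594e-04 -9.99999989e-01] 19.6 [-0.72010863 -0.73826333 -3.11785908]
[[237, 302, 90, 68, 4820]]
```

```bash
. ./g.sh
{ python3 -m inch '[[110,-0.4,0,8,0],[110,-0.4,0,18,0],[110,-0.4,0,26,0],[110,-0.4,0,32,0],[110,-0.4,0,34,0]]'
python3 -m inch '[[110,0,0,0.5,0],[110,0,0,0.5,0]]'
python3 -m inch '[[110,0,0,0.7,0]]'
python3 -m inch '[[110,0,0,0.7,0]]'
python3 -m inch '[[110,0,0,0.7,0]]'
python3 -m inch '[[110,0,0,0.7,0]]'
python3 -m inch '[[110,0,0,0.7,0]]'; } | g
```

```text
0.2467 0.8, 0.7, -2.5 | 0.0556 39.2
0.247 0.2, 0.4, -3.3 | 0.0554 39.2
0.2463 0.1, -0.1, -3.4 | 0.0553 39.2
0.2455 -0.1, 0.5, -3.3 | 0.0556 39.2
0.2447 -0.5, -0.4, -3.7 | 0.0555 39.2
0.2439 0.3, 0.2, -3.3 | 0.055 39.2
0.2432 -0.3, -0.7, -4.3 | 0.0553 39.2
```

```bash
. ./g.sh
{ python3 -m inch '[[110,0,0,0.5,0]]'
python3 -m inch '[[110,0,0,0.5,0]]'
python3 -m inch '[[110,0,0,0.5,0]]'
python3 -m inch '[[110,0,0,0.5,0]]'; } | g
```

```text
0.2427 -0.5, 0.0, -3.4 | 0.0554 39.2
0.2422 -0.4, -0.2, -3.2 | 0.0555 39.2
0.2417 -0.3, 0.3, -3.4 | 0.0554 39.2
0.2412 0.9, 0.1, -3.5 | 0.0552 39.2
```

```bash
. ./g.sh
{ python3 -m inch '[[110,0,0,0.5,0]]'
python3 -m inch '[[110,0,0,0.5,0]]'
python3 -m inch '[[110,0,0,0.5,0]]'; } | g
```

```text
0.2407 -0.4, -0.0, -3.5 | 0.0553 39.2
0.2402 0.1, 0.5, -3.0 | 0.0559 39.2
0.2397 0.3, -0.2, -3.6 | 0.0553 39.2
```

```bash
. ./g.sh
{ python3 -m inch '[[110,0,0,0.5,0]]'
python3 -m inch '[[110,0,0,0.3,0]]'; } | g
```

```text
0.2392 -0.5, -0.6, -2.7 | 0.0556 39.2
0.2389 -0.2, -0.4, -3.0 | 0.0553 39.2
```

```bash
. ./g.sh
{ python3 -m inch '[[110,0,0,0.4,0]]'
python3 -m inch '[[110,0,0,0.4,0]]'
python3 -m inch '[[110,0,0,0.4,0]]'; } | g
```

```text
0.2386 -0.2, 0.3, -2.5 | 0.0557 39.3
0.2384 -0.3, -0.3, 2.0 | 0.0555 39.6
0.2383 -1.0, -1.2, 5.7 | 0.0558 39.9
```

```bash
. ./g.sh
{ python3 -m inch '[[110,0,0,-0.3,0],[110,0,0,-0.3,0]]' 20
python3 -m inch '[[88,0,0,0,0],[80,0,0,0,0],[70,0,0,0,0],[55,0,0,0,0],[40,0,0,0,0]]' 20
python3 -m inch '[[20,0,0,0,0],[0,0,0,0,0],[0,0,0,0,0],[0,0,0,0,0],[0,0,0,0,0]]'; } | g
python3 - <<'E'
from h import *
f=cam('wrist','w9.png')
r=f['image'].astype(int);m=((r[...,0]>2*r[...,1]+15)&(r[...,0]>2*r[...,2]+15)).astype(np.uint8)
k,l,st,c=cv2.connectedComponentsWithStats(m);print([st[i].tolist() for i in range(1,k) if st[i,4]>300])
E
```

```text
0.2383 -1.5, 0.3, 3.8 | 0.0554 39.8
0.238 -0.2, -0.1, 0.2 | 0.0721 0.0
0.2381 -0.9, 0.7, 0.2 | 0.0855 0.0
[[235, 302, 91, 68, 4776]]
```

Released cleanly, and the cap hasn't moved. Retreating straight up, then checking the result numerically.

```bash
. ./g.sh
{ python3 -m inch '[[0,0,0,-15,0],[0,0,0,-40,0],[0,0,0,-80,0],[0,0,0,-125,0],[0,0,0,-165,0]]'
python3 -m inch '[[0,-10,40,0,0],[0,-20,90,0,0],[0,-30,140,0,0],[0,-30,160,0,0],[0,-30,160,0,0]]'; } | g
python3 - <<'E'
from h import *
s=read_state();print(s['tcp_pos'],s['time_s'])
for n in('top','scene'):
  f=cam(n,n+'9.png');old=cv2.cvtColor(cv2.imread('pics/%s0.png'%n),cv2.COLOR_BGR2RGB)
  r=f['image'].astype(int);m=((r[...,0]>110)&(r[...,1]<70)&(r[...,2]<70)).astype(np.uint8)
  k,l,st,c=cv2.connectedComponentsWithStats(m)
  for i in range(1,k):
    if st[i,4]>25: print(n,st[i],c[i].round(1),onz(f,*c[i],.307 if n=='top' else .297))
  print(' exp',proj(f,[.545,.152,.307]),proj(f,[.545,.152,.289]))
  # displacement of bystanders/foot by template match
  for nm,P,h in(('foot',[.485,.15,.014],14),('timer',[.367,-.01,.022],16),('beaker',[.649,.259,.05],22),('petri',[.37,.235,.016],16),('tall',[.46,-.337,.1],20)):
    u,v=np.round(proj(f,P)).astype(int)
    if nm=='foot' and n=='top': u,v,h=220,215,10
    T=old[v-h:v+h,u-h:u+h]; A=f['image'][v-h-6:v+h+6,u-h-6:u+h+6]
    q=cv2.minMaxLoc(cv2.matchTemplate(A,T,cv2.TM_CCOEFF_NORMED));print(n,nm,round(q[1],2),np.array(q[3])-6)
E
```

```text
0.406 0.6, 0.2, -0.7 | 0.085 0.0
0.4042 0.3, -0.3, 0.4 | 0.0852 0.0
[ 0.49790578 -0.00506514  0.40419307] 25.45
top [336   0  43  32 615] [357.4  15.1] [ 1.13181038 -0.37615328  0.307     ]
top [188 185  10   9  74] [192.4 189.1] [0.54228644 0.15163209 0.307     ]
 exp [192.28239256 188.24011021] [193.20935635 189.5951591 ]
top foot 0.75 [-2 -1]
top timer 0.46 [-4  1]
top beaker 0.79 [-3  0]
top petri 1.0 [0 0]
top tall 0.94 [0 0]
scene [194 141  16  14 140] [200.4 146.6] [0.55061807 0.15146896 0.297     ]
 exp [200.94094315 143.00149377] [201.56813077 150.52278722]
scene foot 1.0 [0 0]
scene timer 1.0 [0 0]
scene beaker 1.0 [0 0]
scene petri 1.0 [0 0]
scene tall 0.85 [-1 -1]
```

```bash
python3 -c "
from workcell import *
print(job_done())"
```

```text
the job is handed in; nothing more can be done
None
```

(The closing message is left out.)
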